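Sweep the bar offcuts off the levelling plate into the scrap pan

ROBOT

A 7-joint arm with a two-finger parallel gripper is mounted at the origin on the work surface. World frame = base frame: x ahead of the robot, y to its left, z up, the work surface at z = 0. Lengths are in m, angles in rad, forces in N, time in s.
With the tool pointing down it reaches from about 0.375 to 0.925 m from the base axis. Payload 3.1 kg.
Tool frame: the origin (TCP) lies midway between the tips of the shut fingers; the grasp point (between the pads) lies 19 mm behind it; z points along the fingers, y is the direction in which the jaws open and shut (so a half turn about z gives the same grasp; the last joint's range is limited). The gripper opens to 85 mm and grips with 20 to 120 N. Pads are 22 mm wide; open, the fingers measure 114 mm over their backs; the gripper's body (76 mm by 85 mm) begins 54 mm behind the grasp point. The pads swing forward as they close: fully open they stand 13 mm farther back than shut.
Start: joints at [1.087, 0.383, 0.044, 1.598, -0.018, 1.161, -0.05], TCP at [0.245, -0.602, 0.231] pointing down, gripper open.
Joint ranges: [-2.61, 2.61], [-0.41, 2.15], [-1.48, 1.57], [0, 2.5], [-1.57, 4.71], [0.05, 1.97], [-2.85, 2.85]. Speed limits (rad/s): [2.79, 2.79, 3.14, 3.14, 3.14, 3.14, 3.14].

INTERFACE

Orientations are given as [roll, pitch, yaw] about the fixed x, y, z axes, in that order (R = Rz(yaw) Ry(pitch) Rx(roll)).
In Python, from plant import get_obs, get_image, hand_in gives the robot as it stands.
- The arm moves only by the tool servo_tool, never from a script. Its argument "motion" is a list of rows, each an object with "linear": the shift along the tool's x, y, z in m, a list of three; "rot": the turn, a rotation vector about the tool's x, y, z in rad, a list of three. A call has 1 to 12 rows; each row is the pose to reach, as a shift and turn from the pose measured when the call began, along the tool's axes at that moment; what a row does not reach only later rows make up. A row lasts 1/8 s, in which the tool goes at most 62.5 mm and 10.7 degrees, less where a joint would pass 70% of its speed; a pose out of reach is approached as far as the arm can. A call with a gripper value outside its range is refused whole. "grip" is the gripper's target within -1 to 1 (fully open at 1, half-way at 0, shut at -1), set as the call begins (left out, the last holds). The fingers move at their own pace and stop on an object; the grip force is fixed at half the most. Time passes only in rows, so rows that repeat a pose let the fingers close. It gives the time, the measured TCP pose, the force and the opening at its end, in the units of the state.
- get_obs(): the state, without advancing time (a new reading comes with each control period).
- get_image(name): name is "scene" or "top" or "wrist"; returns a dict with "img" (420x560x3 uint8, blue, green, red), "z_map" (420x560 float32, m along the optical axis (not along the pixel's ray), 0 where there is no reading), "intrinsics" (3x3 intrinsics, pixels), "k1" (the pictures are not rectified: a ray, as slopes to the right and down, at radius r is drawn at 1 + k1 r^2 times it, then the intrinsics apply), "R" (3x3) and "t" (3): a world point X has camera coordinates R X + t. Camera axes: x right, y down, z forward; pixel columns grow to the right and rows downward; lengths in m; the calibration is good to about 2 mm. A picture is of the moment at which its call begins.
- hand_in(): hands the job in, once; it reports no verdict.
The state is a dict: "t": time; "joints": joint angles; "qvel": joint speeds; "tau": joint torques, N m; "tool_pos": TCP position; "eef_rot": TCP orientation; "force": force on the tool from outside, world axes, zero at the start; "moment": the same for the moment, N m; "opening": finger opening in m.
Only numpy, scipy, OpenCV 4.12 (cv2) and the standard library are available. Lean on these libraries where they do the work, as an engineer would, in place of code of your own. Each camera call takes 0.05 s, during which the arm holds its last target.

TASK

Clear the three rusty bar offcuts from the steel levelling plate: with your fingertips, sweep them across the plate and off its edge so that all three drop into the black scrap pan standing against it, none on the bench or in the blue rivet tray. They have sharp burrs, so only push them; do not pick up or carry any of them. Leave the hammer head and the chisel lying where they are on the plate, and do not disturb the other things on the bench.

Things in the scene. Friction and masses are not known exactly. Their poses are not given: they have to be found in the camera images.
- plate: Fixed cast-iron levelling plate with a flat bright steel top, 260 (x) by 320 (y) by 50 mm high. Origin at the centre of its underside, on the bench; its top is 50 mm above the bench. Its y axis runs along its long side towards one of the two pans, its x axis away from the robot; it stands up to about 8 degrees askew. The edges have no raised rim.
- scrap_pan: Fixed black sheet-steel scrap pan with some old rusty bits in it, 260 (x) by 150 (y) by 45 mm high, walls and floor 3 mm thick, open at the top. It stands against one of the two short (260 mm) sides of the plate, squarely, 2 mm from it, either at the plate's +y or -y side; its rim is 5 mm below the plate's top. Origin at the centre of its underside, axes parallel to the plate's.
- rivet_tray: Fixed blue tray of new brass rivets, same size as the scrap pan, against the opposite short side of the plate. No offcut may go in it. Origin at the centre of its underside.
- square_end_mid (a point): Centre of a loose rusty square-bar offcut lying on the plate, 34 (along its x) by 20 by 20 mm, about 0.1 kg. This point is 10 mm above the plate's top. Turned any way.
- flat_end_mid (a point): Centre of a loose rusty flat-bar offcut lying on the plate, 40 (along its x) by 26 by 14 mm high, about 0.1 kg. This point is 7 mm above the plate's top. Turned any way.
- hex_end_mid (a point): Centre of a loose rusty hexagon-bar offcut standing on its cut face on the plate, 27 mm across flats, 20 mm high, about 0.1 kg. This point is 10 mm above the plate's top. Turned any way. Of the three offcuts, two lie in the plate's far strip (about 70 mm beyond its middle line), one near each end, and the third in the near strip (about 70 mm short of the middle line); which is which varies. Each slides when pushed, and turns if pushed off its centre.
- hammer_head: Loose dark forged hammer head without handle, lying on the plate's middle strip, about 110 mm long roughly along the plate's y, 33 mm wide, 34 mm high. Origin at its underside, near the middle of its length. To be left alone.
- chisel: Loose cold chisel with a red shank, lying on the plate's middle strip, 140 mm long roughly along the plate's y, 20 mm wide, 16 mm high. Origin at its underside, near the middle of its length. To be left alone.
- bench_hammer: Loose hammer with a wooden handle on the bench at the robot's left. To be left alone.
- wire_brush: Loose wooden-backed brush on the bench at the robot's right. To be left alone.
- oil_can: Loose copper oil can, 72 mm wide and 135 mm high, on the bench beyond the plate. To be left alone.
- flux_jar: Loose jar with a blue cap, 64 mm wide and 75 mm high, on the bench beyond the plate. To be left alone.
- tin_mug: Loose blue mug, 76 mm wide and 80 mm high, on the bench beyond the plate. To be left alone.

How it is judged:
By the outcome, as a careful person would: the job done as asked, in the order asked, and still so for the second after the job is handed in, with the robot touching nothing.
It also fails if it takes over 61 s, if anything falls off the work surface, if the arm or the gripper's body presses on something with over 40 N, if the wrist force passes 120 N, or if a joint passes its speed limit or range.

## Working session

There is one attempt and no reset: what is moved stays moved. The work goes in short steps, Python scripts to look and compute and a tool call to move; the robot and the scene stay as the last step left them, time stands still between calls to the robot, and variables do not carry over. Pictures are saved under pics/ and viewed, and the job is handed in when it is done.

Besides the shell and the picture viewer there is one more tool, called after "Emit:" by a JSON object that holds its "op" and its "data". servo_tool: Moves the arm, as the interface text tells. Its arguments: {"type":"object","properties":{"motion":{"type":"array"},"grip":{"type":"number"}},"required":["motion"]}

```bash
mkdir -p pics; ls; cat > h.py <<'E'
import numpy as np, cv2
from plant import get_obs, get_image
def rays(im,uv):
    K=np.array(im["intrinsics"],float);k=float(im["k1"])
    p=(np.atleast_2d(uv).astype(float)-K[:2,2])/[K[0,0],K[1,1]]
    u=p.copy()
    for _ in range(20): u=p/(1+k*(u**2).sum(1,keepdims=True))
    R=np.array(im["R"]);t=np.array(im["t"]).ravel()
    d=np.c_[u,np.ones(len(u))]@R
    return -R.T@t,d
def plane(im,uv,z):
    c,d=rays(im,uv); return c+d*((z-c[2])/d[:,2])[:,None]
E
python3 - <<'E'
from h import *
import pickle
for n in ("scene","top"):
    im=get_image(n); pickle.dump(im,open(n+".pkl","wb")); cv2.imwrite(f"pics/{n}0.png",im["img"])
o=get_obs(); print({k:np.round(v,3) for k,v in o.items()})
E
```

```text
pics
{'t': np.float64(0.1), 'joints': array([ 1.087,  0.384,  0.044,  1.599, -0.018,  1.161, -0.05 ]), 'qvel': array([ 0.001, -0.001,  0.001, -0.004,  0.002, -0.   , -0.001]), 'tau': array([ 3.0000e-03, -4.3472e+01,  1.0290e+00, -2.5045e+01,  1.1000e-02,
        5.0000e-03, -0.0000e+00]), 'tool_pos': array([ 0.244, -0.601,  0.23 ]), 'eef_rot': array([-3.139,  0.   ,  0.386]), 'force': array([-0.863,  0.888, -0.708]), 'moment': array([-0.007,  0.002, -0.007]), 'opening': np.float64(0.085)}
```

View pics/top0.png

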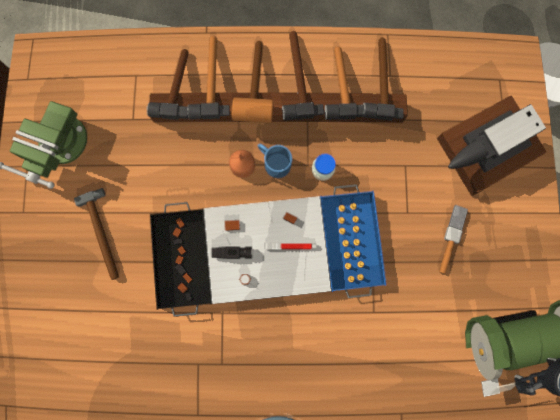

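View pics/scene0.png

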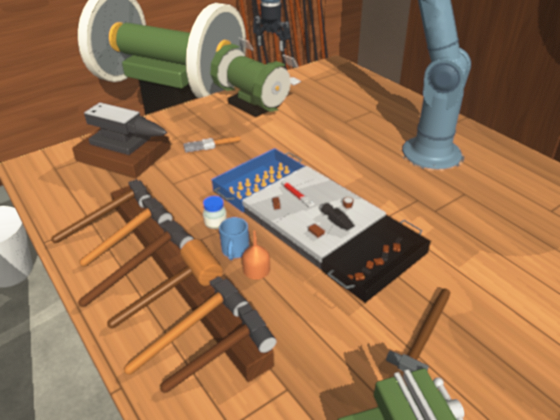

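The top view has +x up and +y left. The scrap pan (180,258) is on the +y side. Offcuts are at (232,226), (293,219) and (245,280), the hammer head is at (232,253) and the chisel at (292,246).

```bash
python3 - <<'E'
from h import *
import pickle
im=pickle.load(open("top.pkl","rb"));img=im["img"]
cv2.imwrite("pics/crop.png",cv2.resize(img[185:315,145:390],None,fx=3.2,fy=3.2,interpolation=cv2.INTER_CUBIC))
hsv=cv2.cvtColor(img,cv2.COLOR_BGR2HSV)
m=((hsv[...,1]<45)&(hsv[...,2]>110)).astype(np.uint8)
n,l,s,c=cv2.connectedComponentsWithStats(m)
k=[i for i in range(1,n) if s[i,4]>3000 and 205<c[i][0]<330 and 200<c[i][1]<300]
print(s[k],c[k])
mm=(l==k[0]).astype(np.uint8)
cn=max(cv2.findContours(mm,0,2)[0],key=cv2.contourArea);h=cv2.convexHull(cn)
w=plane(im,h[:,0],.05)[:,:2].astype(np.float32)
r=cv2.minAreaRect(w);print("plate",r,cv2.boxPoints(r))
# non-plate blobs inside the hull
hm=np.zeros_like(mm);cv2.fillPoly(hm,[h],1);hm=cv2.erode(hm,np.ones((3,3)))
b=((hm==1)&(mm==0)).astype(np.uint8)
for q in cv2.findContours(b,0,2)[0]:
    if cv2.contourArea(q)>15:
        (x,y)=q[:,0].mean(0); 
        w=plane(im,q[:,0],.064)[:,:2].astype(np.float32)
        print(cv2.boundingRect(q),np.round([x,y],1),[np.round(v,3) for v in cv2.minAreaRect(w)], hsv[int(y),int(x)])
E
```

```text
[[  204   196   128   108 10300]] [[267.62378641 250.50106796]]
plate ((0.5509307980537415, 0.03325951099395752), (0.258565217256546, 0.3230498433113098), 6.076201915740967) [[ 0.4052769   0.18019229]
 [ 0.43947208 -0.14104268]
 [ 0.6965847  -0.11367327]
 [ 0.6623895   0.2075617 ]]
(239, 274, 12, 11) [243.7 279.1] [array([0.47 , 0.091]), array([0.026, 0.029]), np.float64(0.123)] [ 22  22 219]
(212, 247, 41, 12) [236.  253.2] [array([0.54 , 0.125]), array([0.029, 0.107]), np.float64(0.122)] [12 30 43]
(280, 243, 33, 7) [299.6 246.6] [array([ 0.558, -0.046]), array([0.086, 0.016]), np.float64(89.942)] [  2 225 195]
(224, 220, 16, 11) [231.2 225.4] [array([0.614, 0.127]), array([0.027, 0.041]), np.float64(0.077)] [ 10 187 142]
(283, 212, 15, 12) [289.9 217.6] [array([ 0.635, -0.03 ]), array([0.036, 0.021]), np.float64(63.144)] [ 10 178 129]
```

View pics/crop.png

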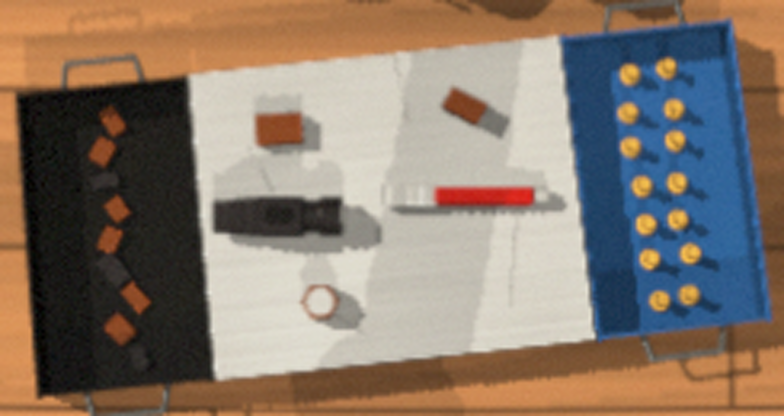

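```bash
cat >> h.py <<'E'
from scipy.spatial.transform import Rotation as Ro
a=np.radians(6.08); C=np.array([.551,.0333]); EX=np.array([np.cos(a),np.sin(a)]); EY=np.array([-EX[1],EX[0]])
def P(px,py,z): return np.r_[C+px*EX+py*EY,z]
def toplate(w): d=np.asarray(w)[:2]-C; return np.array([d@EX,d@EY])
YAW=a+np.pi/2
def goal(px,py,z,yaw=YAW):
    o=get_obs(); R=Ro.from_euler("xyz",o["eef_rot"]); 
    v=R.inv().apply(P(px,py,z)-o["tool_pos"]); 
    r=(R.inv()*Ro.from_euler("xyz",[np.pi,0,yaw])).as_rotvec()
    print(np.round(v,4),np.round(r,4))
E
python3 - <<'E'
from h import *
import pickle
im=pickle.load(open("top.pkl","rb"))
for n,uv,z in (("hex",(244.9,279),.07),("flat",(232.2,225.3),.064),("sq",(290.3,218.1),.07),("oil",(242,163),.1),("hamL",(212,253),.08),("hamR",(252,253),.08),("chisR",(321,245),.06),("chisL",(266,246),.06)):
    w=plane(im,uv,z)[0]; print(n,np.round(w,3),np.round(toplate(w),3))
goal(.0735,.035,.2)
E
```

```text
hex [0.47 0.09 0.07] [-0.075  0.065]
flat [0.614 0.125 0.064] [0.072 0.085]
sq [ 0.632 -0.031  0.07 ] [ 0.074 -0.072]
oil [0.777 0.099 0.1  ] [0.231 0.041]
hamL [0.538 0.177 0.08 ] [0.002 0.144]
hamR [0.538 0.071 0.08 ] [-0.009  0.039]
chisR [ 0.561 -0.113  0.06 ] [-0.006 -0.147]
chisL [0.558 0.034 0.06 ] [0.007 0.   ]
[ 0.6034 -0.4859  0.0311] [-0.0022 -0.0014 -1.291 ]
```

Emit:
{"op": "servo_tool", "data": {"motion": [{"linear":[0.045,-0.036,0],"rot":[0,0,-0.108]},{"linear":[0.09,-0.072,0],"rot":[0,0,-0.215]},{"linear":[0.135,-0.108,0],"rot":[0,0,-0.323]},{"linear":[0.18,-0.144,0],"rot":[0,0,-0.43]},{"linear":[0.225,-0.18,0],"rot":[0,0,-0.538]},{"linear":[0.27,-0.216,0],"rot":[0,0,-0.645]},{"linear":[0.315,-0.252,0],"rot":[0,0,-0.753]},{"linear":[0.36,-0.288,0],"rot":[0,0,-0.86]},{"linear":[0.405,-0.324,0],"rot":[0,0,-0.968]},{"linear":[0.45,-0.36,0],"rot":[0,0,-1.075]},{"linear":[0.495,-0.396,0],"rot":[0,0,-1.183]},{"linear":[0.54,-0.432,0],"rot":[0,0,-1.29]}], "grip": -0.7}}

```text
t: 1.6
tool_pos: [0.5823, 0.0033, 0.2305]
eef_rot: [-3.14, -0.002, 1.679]
force: [-0.1, -0.0, 0.3]
opening: 0.0126
```

```bash
python3 - <<'E'
from h import *
goal(.0725,.035,.12)
o=get_obs();print(o["t"],o["joints"].round(2),o["opening"],o["eef_rot"],o["tool_pos"],o["force"])
E
```

```text
[0.0678 0.0449 0.1106] [-0.0014 -0.002   0.002 ]
1.6 [ 0.37  0.31 -0.53  1.74  0.17  1.14 -0.1 ] 0.012649859378895721 [-3.14015939e+00 -1.96176638e-03  1.67886679e+00] [0.58228404 0.00334229 0.23054721] [-0.07132909 -0.01069826  0.34952141]
```

Emit:
{"op": "servo_tool", "data": {"motion": [{"linear":[0.034,0.022,0.04]},{"linear":[0.068,0.045,0.08]},{"linear":[0.068,0.045,0.12]},{"linear":[0.068,0.045,0.15]},{"linear":[0.068,0.045,0.165]},{"linear":[0.068,0.045,0.177]},{"linear":[0.068,0.045,0.177]}]}}

```text
invalid input
```

```bash
python3 - <<'E'
from h import *
goal(.0725,.18,.054)
o=get_obs();print(o["t"],toplate(o["tool_pos"]))
for n in ("wrist","top"): cv2.imwrite(f"pics/{n}1.png",get_image(n)["img"])
E
```

```text
[0.2127 0.0452 0.1769] [-0.0014 -0.002   0.002 ]
1.6 [ 0.02793503 -0.0331027 ]
```

View pics/wrist1.png

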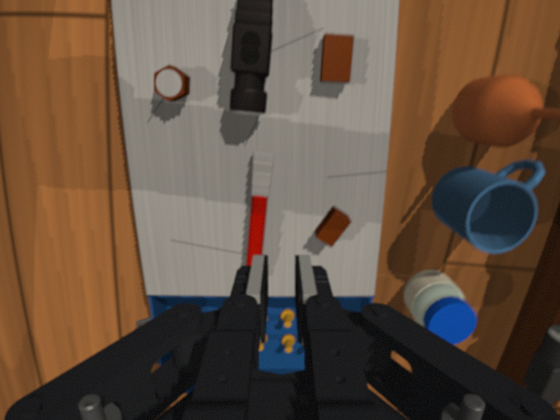

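The wrist picture confirms the layout: flat at (337,58), square at (333,226), hex at (171,84), all beside the middle strip. The move was refused because the rows lacked "rot", so I'm resending it.

Emit:
{"op": "servo_tool", "data": {"motion": [{"linear":[0.034,0.022,0.04],"rot":[0,0,0]},{"linear":[0.068,0.045,0.08],"rot":[0,0,0]},{"linear":[0.068,0.045,0.12],"rot":[0,0,0]},{"linear":[0.068,0.045,0.15],"rot":[0,0,0]},{"linear":[0.068,0.045,0.165],"rot":[0,0,0]},{"linear":[0.068,0.045,0.177],"rot":[0,0,0]},{"linear":[0.068,0.045,0.177],"rot":[0,0,0]}]}}

```text
t: 2.58
tool_pos: [0.6201, 0.0861, 0.0546]
eef_rot: [3.14, -0.009, 1.689]
force: [-0.1, 0.3, 0.6]
opening: 0.0127
```

```bash
python3 - <<'E'
from h import *
goal(.0725,.18,.054)
o=get_obs();print(o["t"],toplate(o["tool_pos"]),o["tool_pos"],o["force"])
a=get_image("wrist")["img"];b=get_image("scene")["img"]
cv2.imwrite("pics/w2.png",a); cv2.imwrite("pics/s2.png",cv2.resize(b[140:310,200:440],None,fx=3.2,fy=3.2))
E
```

```text
[ 0.1349 -0.0002  0.0018] [ 0.0011 -0.0087  0.012 ]
2.575 [0.07430288 0.04513902] [0.62010394 0.08605505 0.05458489] [-0.14164412  0.26498252  0.57633498]
```

View pics/w2.png

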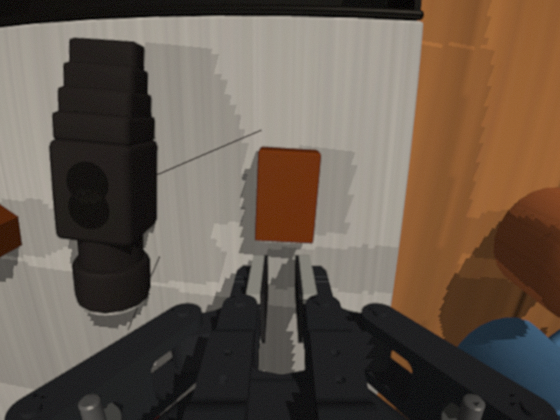

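View pics/s2.png

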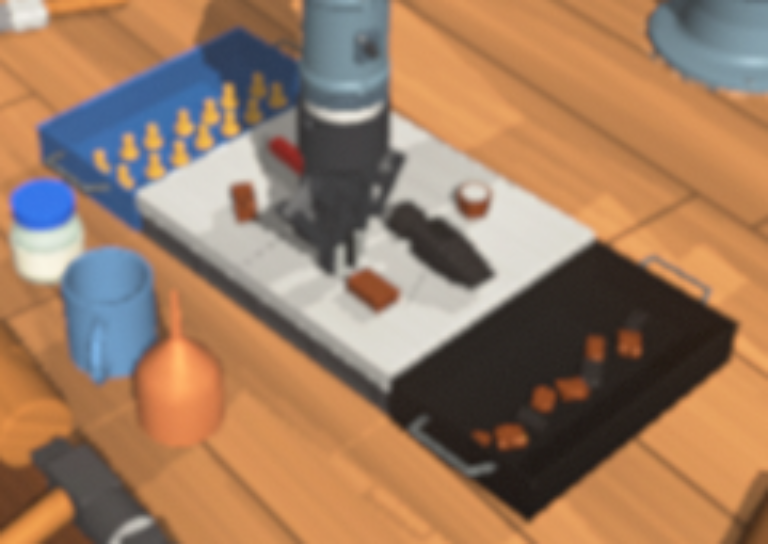

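The fingertips are centred behind the flat offcut (288,195 in the wrist view) and clear of the hammer head. Sweeping it now.

Emit:
{"op": "servo_tool", "data": {"motion": [{"linear":[0.01,0,0.002],"rot":[0,-0.009,0.012]},{"linear":[0.028,0,0.002],"rot":[0,-0.009,0.012]},{"linear":[0.046,0,0.002],"rot":[0,-0.009,0.012]},{"linear":[0.064,0,0.002],"rot":[0,-0.009,0.012]},{"linear":[0.082,0,0.002],"rot":[0,-0.009,0.012]},{"linear":[0.1,0,0.002],"rot":[0,-0.009,0.012]},{"linear":[0.118,0,0.002],"rot":[0,-0.009,0.012]},{"linear":[0.13,0,0.002],"rot":[0,-0.009,0.012]},{"linear":[0.13,0,0.002],"rot":[0,-0.009,0.012]},{"linear":[0.13,0,0.002],"rot":[0,-0.009,0.012]}]}}

```text
t: 3.92
tool_pos: [0.6061, 0.2146, 0.0549]
eef_rot: [3.138, 0.001, 1.676]
force: [0.7, -0.6, 0.2]
opening: 0.0129
```

```bash
python3 - <<'E'
from h import *
goal(.074,-.12,.12)
goal(-.074,.025,.12)
o=get_obs();print(o["t"],toplate(o["tool_pos"]),o["tool_pos"],o["force"])
a=get_image("wrist")["img"];b=get_image("scene")["img"]
cv2.imwrite("pics/w3.png",a); cv2.imwrite("pics/s3.png",cv2.resize(b[140:310,200:440],None,fx=3.2,fy=3.2))
E
```

```text
[-0.2945  0.0005 -0.0648] [ 0.0035  0.0011 -0.0008]
[-0.1496 -0.1476 -0.0654] [ 0.0035  0.0011 -0.0008]
3.925 [0.074004   0.17443868] [0.60611171 0.21459574 0.05491422] [ 0.74973132 -0.57087588  0.2391852 ]
```

View pics/w3.png

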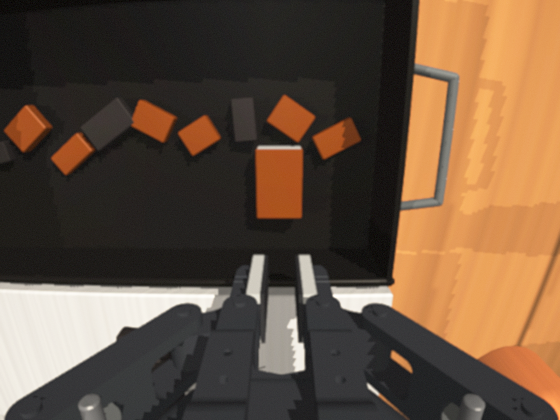

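View pics/s3.png

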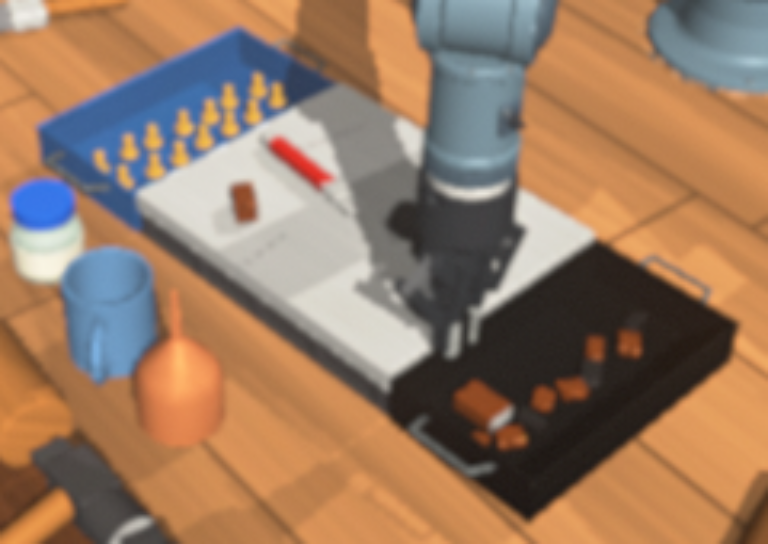

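The flat offcut lies in the pan at wrist (279,182). The square is next.

Emit:
{"op": "servo_tool", "data": {"motion": [{"linear":[0,0,-0.035],"rot":[0,0,0]},{"linear":[-0.03,0,-0.07],"rot":[0,0,0]},{"linear":[-0.08,0,-0.07],"rot":[0,0,0]},{"linear":[-0.13,0,-0.07],"rot":[0,0,0]},{"linear":[-0.18,0,-0.07],"rot":[0,0,0]},{"linear":[-0.23,0,-0.07],"rot":[0,0,0]},{"linear":[-0.27,0,-0.07],"rot":[0,0,0]},{"linear":[-0.298,0,-0.065],"rot":[0,0,0]},{"linear":[-0.298,0,-0.045],"rot":[0,0,0]},{"linear":[-0.298,0,-0.02],"rot":[0,0,0]},{"linear":[-0.298,0,0],"rot":[0,0,0]},{"linear":[-0.298,0,0],"rot":[0,0,0]}]}}

```text
t: 5.52
tool_pos: [0.6359, -0.0805, 0.0531]
eef_rot: [3.141, -0.001, 1.677]
force: [-0.5, 0.3, 0.4]
opening: 0.013
```

```bash
python3 - <<'E'
from h import *
goal(.074,.0,.054)
o=get_obs();print(o["t"],toplate(o["tool_pos"]),o["tool_pos"],o["force"])
a=get_image("wrist")["img"]
cv2.imwrite("pics/w4.png",a)
E
```

```text
[ 0.1221  0.0016 -0.0008] [ 0.0003 -0.0006  0.0004]
5.525 [ 0.07241099 -0.12210669] [ 0.63593685 -0.08045028  0.0531291 ] [-0.53139745  0.26660229  0.35079905]
```

View pics/w4.png

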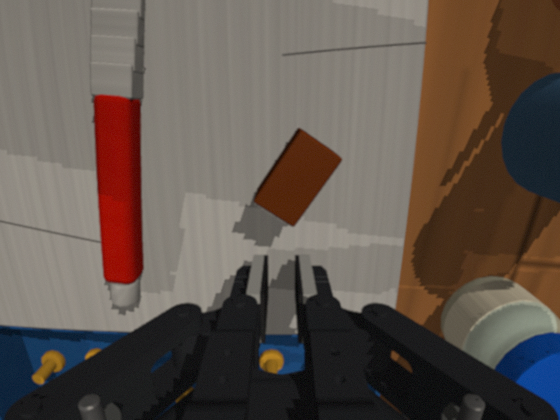

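The square (298,178) sits about 6 mm towards +px of the finger centre (282), so I shift and push partway.

Emit:
{"op": "servo_tool", "data": {"motion": [{"linear":[0,0.006,0],"rot":[0,0,0]},{"linear":[0.012,0.006,0],"rot":[0,0,0]},{"linear":[0.024,0.006,0],"rot":[0,0,0]},{"linear":[0.036,0.006,0],"rot":[0,0,0]},{"linear":[0.048,0.006,0],"rot":[0,0,0]},{"linear":[0.06,0.006,0],"rot":[0,0,0]},{"linear":[0.072,0.006,0],"rot":[0,0,0]},{"linear":[0.084,0.006,0],"rot":[0,0,0]},{"linear":[0.096,0.006,0],"rot":[0,0,0]},{"linear":[0.1,0.006,0],"rot":[0,0,0]}]}}

```text
t: 6.82
tool_pos: [0.6318, 0.0211, 0.0543]
eef_rot: [3.14, -0.001, 1.679]
force: [0.7, -0.5, 0.9]
opening: 0.0126
```

```bash
python3 - <<'E'
from h import *
goal(.078,.175,.054)
o=get_obs();print(o["t"],toplate(o["tool_pos"]),o["tool_pos"],o["force"])
a=get_image("wrist")["img"]
cv2.imwrite("pics/w5.png",a)
E
```

```text
[ 0.1957 -0.0007  0.0005] [ 0.0017 -0.0008  0.0018]
6.825 [ 0.07905078 -0.02069933] [0.63179853 0.02108993 0.05432871] [ 0.67029662 -0.46959945  0.8864195 ]
```

View pics/w5.png

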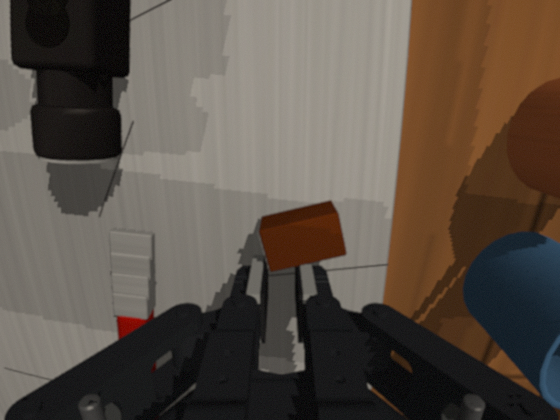

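The square has turned broadside at (303,238), about 7 mm towards +px of the fingers. I back off, recentre, and push it over the edge.

Emit:
{"op": "servo_tool", "data": {"motion": [{"linear":[-0.01,0,0],"rot":[0,0,0]},{"linear":[-0.01,0.007,0],"rot":[0,0,0]},{"linear":[0.005,0.007,0],"rot":[0,0,0]},{"linear":[0.02,0.007,0],"rot":[0,0,0]},{"linear":[0.035,0.006,0],"rot":[0,0,0]},{"linear":[0.05,0.006,0],"rot":[0,0,0]},{"linear":[0.065,0.006,0],"rot":[0,0,0]},{"linear":[0.08,0.006,0],"rot":[0,0,0]},{"linear":[0.095,0.006,0],"rot":[0,0,0]},{"linear":[0.11,0.006,0],"rot":[0,0,0]},{"linear":[0.11,0.006,0],"rot":[0,0,0]}]}}

```text
t: 8.25
tool_pos: [0.6255, 0.1342, 0.0547]
eef_rot: [3.139, -0.003, 1.682]
force: [0.7, 0.5, -1.1]
opening: 0.0128
```

```bash
python3 - <<'E'
from h import *
goal(.078,.175,.054)
o=get_obs();print(o["t"],toplate(o["tool_pos"]),o["tool_pos"],o["force"])
a=get_image("wrist")["img"]
cv2.imwrite("pics/w6.png",a)
E
```

```text
[ 0.0826 -0.0064  0.001 ] [ 0.0022 -0.0028  0.0051]
8.25 [0.08477138 0.0924269 ] [0.62550496 0.13418573 0.05474268] [ 0.66458061  0.49821967 -1.10450483]
```

View pics/w6.png

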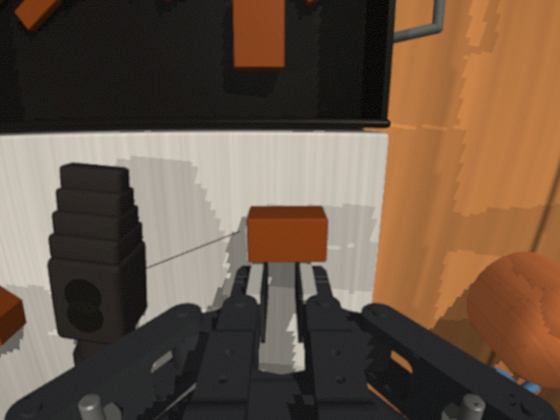

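The square is now flush and centred at (288,235). Finishing the sweep.

Emit:
{"op": "servo_tool", "data": {"motion": [{"linear":[0.015,0,0.001],"rot":[0,0,0]},{"linear":[0.032,-0.001,0.001],"rot":[0,0,0]},{"linear":[0.05,-0.002,0.001],"rot":[0,0,0]},{"linear":[0.068,-0.003,0.001],"rot":[0,0,0]},{"linear":[0.085,-0.003,0.001],"rot":[0,0,0]},{"linear":[0.085,-0.003,0.001],"rot":[0,0,0]},{"linear":[0.085,-0.003,0.001],"rot":[0,0,0]}]}}

```text
t: 9.18
tool_pos: [0.6137, 0.2162, 0.0536]
eef_rot: [3.14, -0.001, 1.68]
force: [-0.7, 0.2, -0.6]
opening: 0.0127
```

```bash
python3 - <<'E'
from h import *
goal(-.074,.025,.054)
o=get_obs();print(o["t"],toplate(o["tool_pos"]),o["tool_pos"],o["force"])
a=get_image("wrist")["img"]
cv2.imwrite("pics/w7.png",a)
E
```

```text
[-0.1497 -0.1562 -0.0008] [ 0.0019 -0.0007  0.0033]
9.175 [0.081681   0.17519434] [0.61366549 0.21616027 0.05363542] [-0.70389934  0.2443835  -0.60192537]
```

View pics/w7.png

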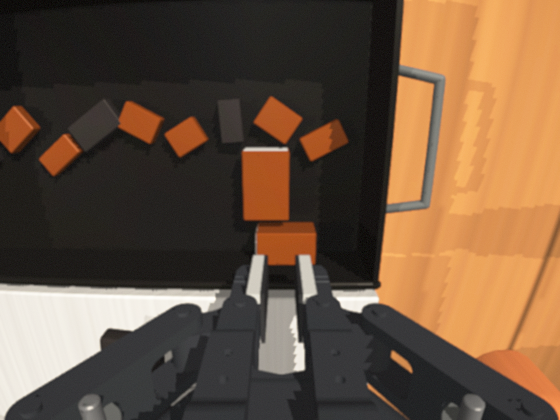

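The square has dropped in at (286,245), just behind the flat. Next, the hex: lift over the hammer head and come down behind it.

Emit:
{"op": "servo_tool", "data": {"motion": [{"linear":[0,0,-0.045],"rot":[0,0,0]},{"linear":[0,0,-0.09],"rot":[0,0,0]},{"linear":[-0.035,-0.035,-0.09],"rot":[0,0,0]},{"linear":[-0.07,-0.07,-0.09],"rot":[0,0,0]},{"linear":[-0.105,-0.105,-0.09],"rot":[0,0,0]},{"linear":[-0.14,-0.14,-0.09],"rot":[0,0,0]},{"linear":[-0.153,-0.156,-0.085],"rot":[0,0,0]},{"linear":[-0.153,-0.156,-0.06],"rot":[0,0,0]},{"linear":[-0.153,-0.156,-0.03],"rot":[0,0,0]},{"linear":[-0.153,-0.156,-0.005],"rot":[0,0,0]},{"linear":[-0.153,-0.156,0],"rot":[0,0,0.003]},{"linear":[-0.153,-0.156,0],"rot":[0,0,0.003]}]}}

```text
t: 10.72
tool_pos: [0.4756, 0.0459, 0.0534]
eef_rot: [3.14, -0.0, 1.675]
force: [-0.2, 0.2, 0.3]
opening: 0.0128
```

```bash
python3 - <<'E'
from h import *
goal(-.074,.175,.054)
o=get_obs();print(o["t"],toplate(o["tool_pos"]),o["tool_pos"],o["force"])
a=get_image("wrist")["img"];b=get_image("scene")["img"]
cv2.imwrite("pics/w8.png",a); cv2.imwrite("pics/s8.png",cv2.resize(b[140:310,200:440],None,fx=3.2,fy=3.2))
E
```

```text
[ 0.1545 -0.0006 -0.0005] [ 0.0019 -0.0003 -0.0018]
10.725 [-0.0736672   0.02054046] [0.47557159 0.04592231 0.05343813] [-0.17789565  0.24293644  0.26183764]
```

View pics/w8.png

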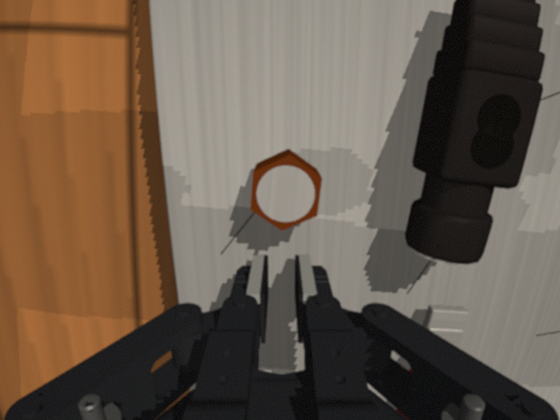

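View pics/s8.png

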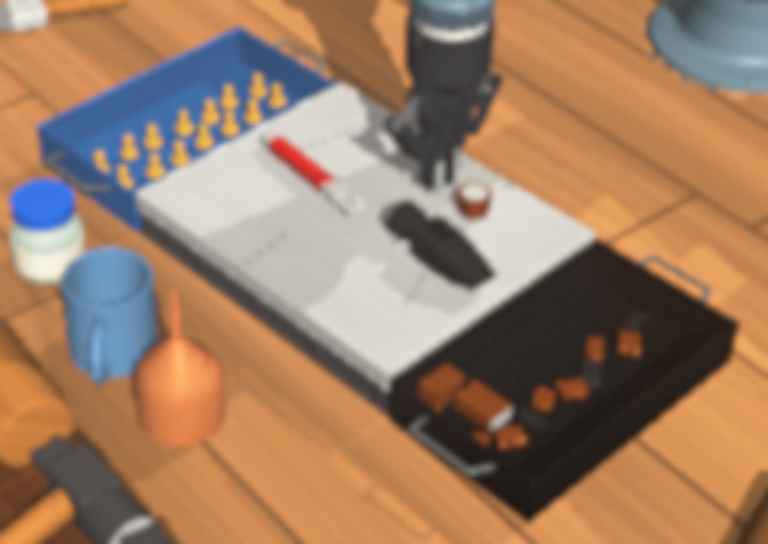

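The hex (286,190) is centred on the finger gap (282), with a corner facing it. Both other offcuts are in the pan. Sweeping the hex.

Emit:
{"op": "servo_tool", "data": {"motion": [{"linear":[0.012,0.001,0],"rot":[0,0,0]},{"linear":[0.026,0.001,0],"rot":[0,0,0]},{"linear":[0.04,0.001,0],"rot":[0,0,0]},{"linear":[0.055,0.001,0],"rot":[0,0,0]},{"linear":[0.07,0.001,0],"rot":[0,0,0]},{"linear":[0.085,0.001,0],"rot":[0,0,0]},{"linear":[0.1,0.001,0],"rot":[0,0,0]},{"linear":[0.115,0.001,0],"rot":[0,0,0]},{"linear":[0.13,0.001,0],"rot":[0,0,0]},{"linear":[0.145,0.001,0],"rot":[0,0,0]},{"linear":[0.158,0.001,0],"rot":[0,0,0]},{"linear":[0.158,0.001,0],"rot":[0,0,0]}]}}

```text
t: 12.32
tool_pos: [0.4605, 0.2054, 0.0544]
eef_rot: [3.137, -0.001, 1.678]
force: [-0.0, -1.2, -0.3]
opening: 0.0127
```

```bash
python3 - <<'E'
from h import *
o=get_obs();print(o["t"],toplate(o["tool_pos"]),o["tool_pos"],o["force"])
a=get_image("wrist")["img"]
cv2.imwrite("pics/w9.png",a)
E
```

```text
12.325 [-0.07172088  0.18072348] [0.46054086 0.20541045 0.05437889] [-0.01321286 -1.19942577 -0.31919158]
```

View pics/w9.png

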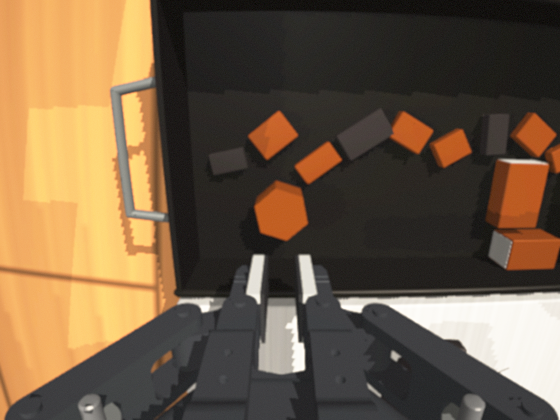

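The hex is in the pan at (281,211), turned over, with the flat and square lying at the right. I lift away and check.

Emit:
{"op": "servo_tool", "data": {"motion": [{"linear":[0,0,-0.05],"rot":[0,0,0]},{"linear":[0,0,-0.1],"rot":[0,0,0]},{"linear":[0,0,-0.15],"rot":[0,0,0]},{"linear":[-0.04,0,-0.19],"rot":[0,0,0]},{"linear":[-0.09,0,-0.2],"rot":[0,0,0]},{"linear":[-0.14,0,-0.2],"rot":[0,0,0]},{"linear":[-0.19,0,-0.2],"rot":[0,0,0]},{"linear":[-0.24,0,-0.2],"rot":[0,0,0]},{"linear":[-0.29,0,-0.2],"rot":[0,0,0]},{"linear":[-0.34,0,-0.2],"rot":[0,0,0]},{"linear":[-0.34,0,-0.2],"rot":[0,0,0]},{"linear":[-0.34,0,-0.2],"rot":[0,0,0]}]}}

```text
t: 13.88
tool_pos: [0.4954, -0.134, 0.2538]
eef_rot: [3.138, -0.001, 1.676]
force: [0.0, 0.2, -0.9]
opening: 0.0129
```

```bash
python3 - <<'E'
from h import *
import pickle
o=get_obs();print(o["t"],o["tool_pos"],o["force"])
im=get_image("top");b=get_image("scene")["img"]
o0=pickle.load(open("top.pkl","rb"))["img"]
c=lambda i:cv2.resize(i[185:315,145:390],None,fx=2.2,fy=2.2,interpolation=cv2.INTER_CUBIC)
cv2.imwrite("pics/t10.png",np.vstack([c(o0),c(im["img"])])); cv2.imwrite("pics/s10.png",b)
for n,uv,R in (("flat/sq",(190,226),1),):
    pass
z=im["z_map"]; K=im["intrinsics"]
# world height map of pan area
v,u=np.mgrid[205:308,150:205]; uv=np.c_[u.ravel(),v.ravel()]
cc,d=rays(im,uv); w=cc+d*z[v,u].reshape(-1,1)
hsv=cv2.cvtColor(im["img"],cv2.COLOR_BGR2HSV)[v,u].reshape(-1,3)
m=(hsv[:,1]>130)&(hsv[:,2]>60)
p=np.array([toplate(x) for x in w]); ins=m&(p[:,1]>.17)&(p[:,1]<.3)&(abs(p[:,0])<.12)
print("max z of rusty px",w[ins,2].max())
E
```

```text
13.875 [ 0.4954145  -0.13402484  0.25383214] [ 0.00239196  0.17931211 -0.88460737]
max z of rusty px 0.030052660632750916
```

View pics/t10.png

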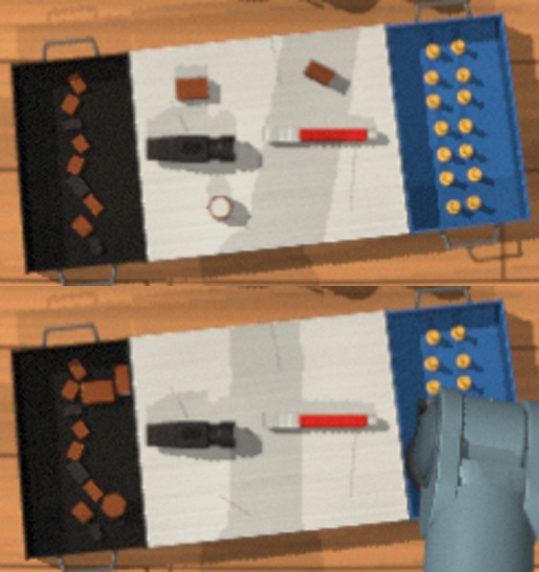

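View pics/s10.png

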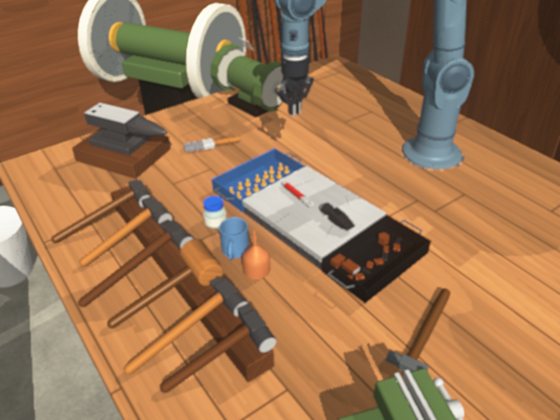

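The plate now holds only the hammer head and chisel, unmoved. The three offcuts are in the pan at (97,391), (123,380) and (113,505) of the paired view, all under 31 mm high and so below the 45 mm rim.

```bash
python3 -c "from plant import hand_in; print(hand_in())"
```

```text
the job is handed in; nothing more can be done
None
```

All three rusty offcuts are in the black scrap pan, and the job was handed in after about 14 s of the 61 s allowed. I swept the flat, the square and then the hex off the plate's +y edge with nearly closed fingertips. I only pushed them and never gripped or lifted any of them.

**Last checks:** The final top and scene pictures show the three offcuts below the pan rim: rust-coloured points reach at most about 30 mm, against the 45 mm rim. The plate holds only the hammer head and chisel, where they started, and the other things on the bench look undisturbed. Tool-force readings after each move were about 1 N or less per axis.

**Snags and limits:**
- One move call was refused because I left out the turn values; nothing moved, and I resent it.
- The square turned while being pushed, so I recentred the fingers partway.
- The arm covered part of the rivet tray in the last top view. The scene view shows only rivets in it.

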